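# Slide a bisque tile along the rail into the corner of a squaring board

## Robot

A 6-joint arm with a two-finger parallel gripper is mounted at the origin on the work surface. World frame = base frame: x ahead of the robot, y to its left, z up, the work surface at z = 0. Lengths are in mm, angles in rad, forces in N, time in s.
With the tool pointing down it reaches from about 225 to 725 mm from the base axis. Payload 3.1 kg.
Tool frame: the origin (TCP) lies on the centre line of the jaws, within the pads' length; the fingertips stand 17 mm ahead of it and the grasp point (between the pads) lies 2 mm behind it (robot.tip_extent is the distance from the TCP to the fingertips, in mm); y points along the fingers, z is the direction in which the jaws open and shut, and the axes are right-handed (so a half turn about y gives the same grasp; the last joint's range is limited). The gripper opens to 85 mm and grips with 20 to 120 N. Pads are 22 mm wide; open, the fingers measure 114 mm over their backs; the gripper's body (76 mm by 85 mm) begins 54 mm behind the grasp point. The pads swing forward as they close: fully open they stand 13 mm farther back than shut.
Start: joints at [-1.252, 0.048, 0.099, 1.622, 0, 1.443], TCP at [226.828, -473.462, 248.312] pointing down, gripper open.
Joint ranges: [-2.91, 2.91], [-0.99, 1.94], [-1.21, 1.42], [-2.12, 2.29], [-1.49, 1.47], [-3.14, 3.14]. Speed limits (rad/s): [2.79, 2.79, 3.14, 3.14, 3.14, 3.14].

## Interface

Orientations are given as a unit quaternion [x, y, z, w].
In Python, from rig import status, vision, job, robot gives the robot as it stands. The module is installed in compiled form; this text tells all that it offers.
- The arm moves only by the shell command python3 -m crank 'ROWS' [FORCE]. ROWS is JSON, a list that holds one entry, the list of rows, each a list of 5 numbers: the closure, from -1 (fully open) to 1 (shut), then the shift along the world's x, y, z in cm, then the turn about the world's z in degrees. In form: [[[hand, dx, dy, dz, turn], ...]]. A call has exactly 5 rows; each row shifts and turns the commanded pose from where the row before left it; what a row does not reach is not made up. A row lasts 1/12 s, in which the tool goes at most 41.7 mm and 7.16 degrees, less where a joint would pass 70% of its speed; a pose out of reach is approached as far as the arm can. A call with a gripper value outside its range is refused whole. The fingers move at their own pace and stop on an object; FORCE is the grip in N (left out, the last holds). Time passes only in rows, so rows that do not move let the fingers close, or fill a call up. It gives the time, the measured TCP pose, the force and the opening at its end, in the units of the state.
- status.state(): the state, without advancing time (a new reading comes with each control period).
- vision.get_image(name): name is "scene" or "top" or "wrist"; returns the picture (480x640x3 uint8, blue, green, red); there is no depth.
- vision.calibration(name): a dict with "intrinsics" (3x3 intrinsics, pixels), "T" (4x4, takes a point from camera to world coordinates); the wrist camera has in their place "mount" (4x4, takes a point from camera to tool coordinates, whose origin is the TCP and whose axes are the tool frame's). Camera axes: x right, y down, z forward; pixel columns grow to the right and rows downward; lengths in mm; the calibration is good to about 2 mm. A picture is of the moment at which its call begins: read the wrist's pose just before it. calibration takes no time and is no camera call.
- job.job_done(): hands the job in, once; it reports no verdict.
The state is a dict: "time": time; "q": joint angles; "dq": joint speeds; "joint_torque": joint torques, N m; "tool_pos": TCP position; "orientation": TCP orientation; "contact_force": force on the tool from outside, world axes, zero at the start; "moment": the same for the moment, N m; "opening": opening from 0.0 (shut) to 1.0 (fully open).
Only numpy, scipy, OpenCV 4.12 (cv2) and the standard library are available. Lean on these libraries where they do the work, as an engineer would, in place of code of your own. Each camera call takes 0.05 s, during which the arm holds its last target. There are 200 camera calls.

## Task

Square up the small square clay tile on the wooden squaring board for decorating, pushing it with the fingertips: first push it flat against the long metal rail where it is, well short of the corner, and then, keeping it against the rail all the way, slide it along the rail until it is fully home in the corner pocket, touching both the rail and the end stop. Never lift, tip or carry the tile, leave the jar, the round medallion, the modelling tool and the clay rose where they are, and finish with the hand clear of everything.

Things in the scene. Friction and masses are not known exactly. Their poses are not given: they have to be found in the camera images.
- tile_center (a point): Centre (half-way up) of the loose tile: plain off-white fired clay, square, 50 x 50 mm, 9 mm thick, about 45 g, lying flat on the board with its top 9 mm above the board. Flush top with a faint round mark in the middle (look only). Axes x and y run parallel to its sides, z up; its four sides are equivalent, any may go to the rail. It slides easily on wood and rail (friction about 0.3).
- board: Wooden squaring board fixed to the bench, position and yaw vary. Origin on the bench under it; in its own frame the wood spans x -100 to 100, y -180 to 160 mm, top at z = 12 mm (z up; +x roughly away from the robot, +y to its left). Three bare aluminium bars on it stand 14 mm above the wood: the long rail on the far side, the end stop across the +y end, the short lip.
- rail (a point): Middle of the long rail's working face, at wood level: x = 75, y = -5, z = 12 mm in the board's frame; axes as the board's. The face looks to -x and runs along y from -155 to 145 mm; the bar is 15 mm wide (x 75 to 90) and 14 mm high.
- stop (a point): Middle of the end stop's working face, at wood level: x = 48, y = 130, z = 12 mm in the board's frame; axes as the board's. The face looks to -y and reaches from x = 11 mm to the rail; the bar is 15 mm thick and 14 mm high.
- lip (a point): Inner corner of the short lip, at wood level: x = 21, y = 115, z = 12 mm in the board's frame; axes as the board's. Lip: bar 10 mm wide (x 11 to 21), y 115 to 130 mm, 14 mm high, with a bevelled nose reaching to y = 106 and x = 8 mm. Rail, stop and lip form the corner pocket, 54 mm wide, open towards -y; the tile slides in along the rail, its rear part stays outside the lip.
- pocket (a point): Where the tile's centre is when fully home in the corner: at x = 50, y = 105, z = 16.5 mm in the board's frame; axes as the board's. Home, the tile touches the rail on +x and the end stop on +y.
- jar_center (a point): Bystander: small closed glaze jar with a white cap, diameter 34 mm, 45 mm tall, standing on the wood of the board near its edge towards the robot, on the pocket's side. Point half-way up.
- medallion_center (a point): Bystander: loose round clay medallion of the tile's colour, diameter 48 mm, 9 mm thick, lying on the bench to the left of the board. Point at its centre.
- modeller_center (a point): Bystander: wooden modelling tool, a flat stick 178 mm long (its x from -75 to +103 mm), 14 mm wide, 8 mm thick, lying on the bench to the right of the board. Point in the middle of its thick part, half-way up.
- rose_center (a point): Bystander: clay rose on a small foot, about 42 mm across, 44 mm tall, standing on the bench to the left of the board, nearer the robot. Point half-way up.

How it is judged (in metres and radians):
On the way, in this order (a step that is already met when the one before it is completed fails the run):
1. the tile lies flat against the rail, still well short of the corner (its centre on the half of the board away from the pocket or up to its middle) (x of tile_center in the frame of board above 0.046 m and y of tile_center in the frame of board below 0.03 m and (angle between the x axis of tile_center and the x axis of board, either way round below 0.12 rad or angle between the y axis of tile_center and the x axis of board, either way round below 0.12 rad)), for 0.1 s.
2. the tile has been slid along the rail into the corner (x of tile_center in the frame of board above 0.047 m and y of tile_center in the frame of board above 0.102 m and z of tile_center in the frame of board between 0.0145 and 0.0185 m and angle between tile_center's own z axis and vertical below 0.05 rad and (angle between the x axis of tile_center and the x axis of board, either way round below 0.07 rad or angle between the y axis of tile_center and the x axis of board, either way round below 0.07 rad)), for 0.2 s.
At the end, for the whole second after the job is handed in: The tile lies flat in the corner pocket, within 3 mm of both the rail and the end stop and square to them within 4 degrees, untouched; jar, medallion, modelling tool and rose are within 15 mm of where they stood (all of step 2 and horizontal distance between tile_center and pocket below 0.005 m and distance of each of jar_center, medallion_center, modeller_center, rose_center from where it was at the start of the episode below 0.015 m).
It fails at once if the tile is lifted, tipped or rides up (more than 5 mm above the board, or tilted over 17 degrees) (z of tile_center in the frame of board above 0.0215 m or angle between tile_center's own z axis and vertical above 0.3 rad).
It fails at once if the tile goes towards the corner off the rail (more than about 8 mm from it once past the board's middle) (y of tile_center in the frame of board above 0.035 m and x of tile_center in the frame of board below 0.042 m).
It fails at once if the tile is pushed off the board (x of tile_center in the frame of board below -0.1 m or y of tile_center in the frame of board below -0.18 m).
It fails at once if the jar, medallion, modelling tool or rose is disturbed (moved over 15 mm) (distance of any of jar_center, medallion_center, modeller_center, rose_center from where it was at the start of the episode above 0.015 m).
It also fails if it takes over 64 s, if anything falls off the work surface, if the arm or the gripper's body presses on something with over 40 N, if the wrist force passes 120 N, or if a joint passes its speed limit or range.

## Working session

There is one attempt and no reset: what is moved stays moved. The work goes in short steps, Python scripts to look and compute and a shell command to move; the robot and the scene stay as the last step left them, time stands still between calls to the robot, and variables do not carry over. Pictures are saved under pics/ and viewed, about 8 in all and at most 12, crops included, and the job is handed in when it is done.

```bash
mkdir -p pics; python3 - <<'E'
from rig import status, vision
import cv2
for n in("top","scene"):
    cv2.imwrite(f"pics/{n}1.png",vision.get_image(n)); c=vision.calibration(n); print(n,c["intrinsics"],c["T"])
s=status.state();print(s["tool_pos"],s["orientation"],s["time"],s["opening"])
E
```

```text
top [[515.51946672   0.         315.20864704]
 [  0.         515.51946672 231.84702995]
 [  0.           0.           1.        ]] [[-5.90467582e-03 -9.87851959e-01  1.55285675e-01  3.96868228e+02]
 [-9.99919343e-01  4.08648063e-03 -1.20253311e-02  5.87697434e+01]
 [ 1.12446750e-02 -1.55344156e-01 -9.87796411e-01  1.05087386e+03]
 [ 0.00000000e+00  0.00000000e+00  0.00000000e+00  1.00000000e+00]]
scene [[478.71023186   0.         324.11683333]
 [  0.         478.71023186 238.13395366]
 [  0.           0.           1.        ]] [[-4.47787563e-02  8.50709261e-01 -5.23725707e-01  9.86862043e+02]
 [ 9.98892714e-01  3.05557155e-02 -3.57728159e-02  7.45751420e+01]
 [-1.44294521e-02 -5.24747655e-01 -8.51135530e-01  7.49526192e+02]
 [ 0.00000000e+00  0.00000000e+00  0.00000000e+00  1.00000000e+00]]
[ 226.67122081 -472.97503906  247.24308051] [-0.15672016  0.69027755 -0.68879418  0.1565831 ] 0.1 0.9983818368532993
```

View pics/top1.png

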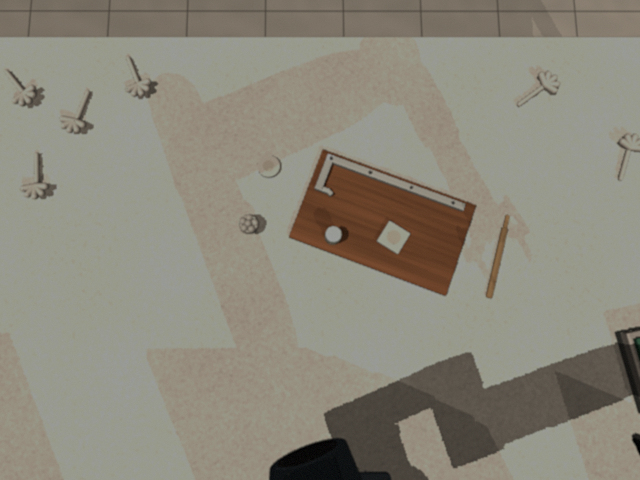

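View pics/scene1.png

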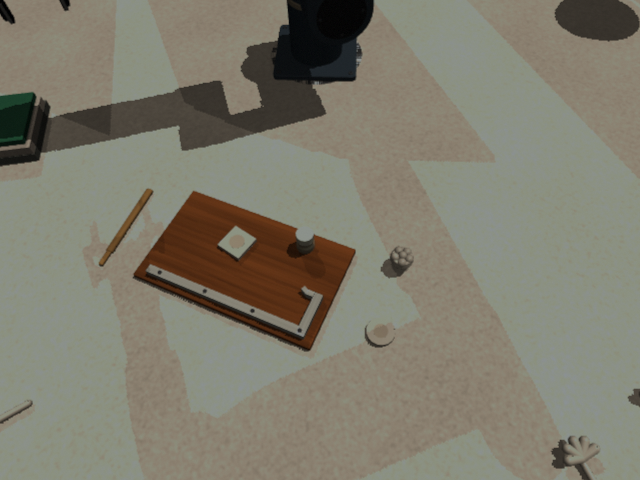

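The top view shows the board with corners near (323,150), (475,205), (447,295) and (290,237), the tile near (394,237) and turned, the jar at (334,234), and the pocket at upper left. The scene view agrees.

```bash
cat > h.py <<'E'
import numpy as np, cv2
from rig import status, vision
from scipy.spatial.transform import Rotation as R
def unproj(px,K,T,z):
    px=np.atleast_2d(px).astype(float)
    d=np.c_[(px-[K[0,2],K[1,2]])/[K[0,0],K[1,1]],np.ones(len(px))]@T[:3,:3].T
    return (T[:3,3]+d*((z-T[2,3])/d[:,2])[:,None])[:,:2]
def cam(n):
    c=vision.calibration(n)
    if n!="wrist": return c["intrinsics"],c["T"]
    s=status.state(); T=np.eye(4); T[:3,:3]=R.from_quat(s["orientation"]).as_matrix(); T[:3,3]=s["tool_pos"]
    return c["intrinsics"],T@c["mount"]
def big(m):
    c=max(cv2.findContours(m.astype(np.uint8),0,cv2.CHAIN_APPROX_NONE)[0],key=cv2.contourArea); return c[:,0]
def rect(p):
    r=cv2.minAreaRect(p.astype(np.float32)); return np.round(r[0],1),np.round(r[1],1),round(r[2],2)
def toboard(p,B): # B=(x,y,yawdeg)
    a=np.radians(B[2]);c,s=np.cos(a),np.sin(a); return (np.atleast_2d(p)-B[:2])@np.array([[c,-s],[s,c]])
def toworld(p,B):
    a=np.radians(B[2]);c,s=np.cos(a),np.sin(a); return np.atleast_2d(p)@np.array([[c,s],[-s,c]])+B[:2]
E
python3 - <<'E'
from h import *
for n in("top","scene"):
    im=cv2.imread(f"pics/{n}1.png"); K,T=cam(n)
    hsv=cv2.cvtColor(im,cv2.COLOR_BGR2HSV)
    m=(hsv[...,1]>120)&(hsv[...,2]>40)
    m[:130]=0
    m=cv2.morphologyEx(m.astype(np.uint8),cv2.MORPH_OPEN,np.ones((3,3)))
    b=big(m); print(n,"board",rect(unproj(cv2.convexHull(b)[:,0],K,T,12)))
    ins=np.zeros(m.shape,np.uint8); cv2.fillPoly(ins,[cv2.convexHull(b)],1)
    w=((hsv[...,1]<90)&(hsv[...,2]>90)&(ins>0)).astype(np.uint8)
    N,L,S,C=cv2.connectedComponentsWithStats(w)
    for i in range(1,N):
        if S[i,4]>60: print(S[i],C[i].round(1),rect(unproj(big(L==i),K,T,21 )))
    x,y,ww,h=cv2.boundingRect(b); 
E
```

```text
top board (array([582.8, -92.1]), array([335.7, 196.5]), 69.07)
[ 314  153  151   58 1459] [380.2 180.9] (array([ 632.4, -105.8]), array([302.9,  83.5]), 69.01)
[377 221  34  33 662] [393.1 236.9] (array([ 547.8, -111.2]), array([52., 53.]), 57.15)
[325 226  17  17 230] [332.8 233.8] (array([554.3,  10.3]), array([32.4, 32.8]), 89.49)
scene board (array([587. , -92.6]), array([338.6, 198.6]), 69.04)
[218 226  38  32 665] [236.6 241.5] (array([ 550.6, -111.8]), array([49.8, 49.6]), 56.88)
[295 228  20  14 163] [303.4 235. ] (array([534.5,   6.2]), array([33.6, 21.4]), 70.71)
[ 146  264  177   73 1807] [245.3 301.7] (array([ 631.3, -107.5]), array([301.1,  81.2]), 69.05)
```

```bash
python3 - <<'E'
from h import *
from rig import robot
B=np.array([588.6,-83.0,-21.0])
s=status.state();M=R.from_quat(s["orientation"]).as_matrix()
print(M.round(3)); z=M[:,2]; print("jaw dir deg",np.degrees(np.arctan2(z[1],z[0])),"need 69 mod 180", robot.tip_extent)
print("tile",toboard([549,-111.5],B))
p=toworld([-86,-41],B)[0]; print(p,(p-s["tool_pos"][:2])/10)
print("xaxis",toworld([1,0],[0,0,-21.]),"yaxis",toworld([0,1],[0,0,-21.]))
E
```

```text
[[-0.902 -0.001  0.432]
 [-0.432  0.002 -0.902]
 [-0.    -1.    -0.002]]
jaw dir deg -64.40110160697266 need 69 mod 180 17.0
tile [[-26.75629833 -40.79841296]]
[493.61899739 -90.45715383] [26.69477766 38.25178852]
xaxis [[ 0.93358043 -0.35836795]] yaxis [[0.35836795 0.93358043]]
```

```bash

python3 -m crank '[[[0.8,1.335,1.91,0,6.67],[0.8,1.335,1.91,0,6.67],[0.8,1.335,1.91,0,6.67],[0.8,1.335,1.91,0,6.67],[0.8,1.335,1.91,0,6.67]]]' 30
python3 -m crank '[[[0.8,1.335,1.91,0,6.67],[0.8,1.335,1.91,0,6.67],[0.8,1.335,1.91,0,6.67],[0.8,1.335,1.91,0,6.67],[0.8,1.335,1.91,0,6.67]]]'
python3 -m crank '[[[0.8,1.335,1.91,-1,6.67],[0.8,1.335,1.91,-1,6.67],[0.8,1.335,1.91,-1,6.67],[0.8,1.335,1.91,-1,6.67],[0.8,1.335,1.91,-1,6.67]]]'
python3 -m crank '[[[0.8,1.335,1.91,-2,6.67],[0.8,1.335,1.91,-2,6.67],[0.8,1.335,1.91,-2,6.67],[0.8,1.335,1.91,-2,6.67],[0.8,1.335,1.91,-2,6.67]]]'
python3 -m crank '[[[0.8,0,0,0,0],[0.8,0,0,0,0],[0.8,0,0,0,0],[0.8,0,0,0,0],[0.8,0,0,0,0]]]'
python3 - <<'E'
from h import *
s=status.state();M=R.from_quat(s["orientation"]).as_matrix();z=M[:,2]
print(s["tool_pos"],s["q"],np.degrees(np.arctan2(z[1],z[0])),s["opening"]*85,s["contact_force"])
K,T=cam("wrist"); im=vision.get_image("wrist"); cv2.imwrite("pics/w1.png",im)
E
```

```text
time: 0.52
tool_pos: [293.9, -376.8, 247.7]
orientation: [-0.35, 0.615, -0.614, 0.35]
contact_force: [1.3, 0.4, 0.2]
opening: 0.3
time: 0.93
tool_pos: [360.6, -281.2, 247.7]
orientation: [-0.511, 0.489, -0.488, 0.511]
contact_force: [0.8, -1.2, 0.7]
opening: 0.104
time: 1.35
tool_pos: [427.3, -185.7, 197.3]
orientation: [-0.63, 0.321, -0.321, 0.63]
contact_force: [0.3, -0.3, 0.3]
opening: 0.101
time: 1.77
tool_pos: [493.9, -90.2, 96.8]
orientation: [-0.696, 0.127, -0.127, 0.696]
contact_force: [-0.2, -0.4, -0.4]
opening: 0.099
time: 2.18
tool_pos: [494.4, -92.6, 99.7]
orientation: [0.695, -0.129, 0.13, -0.695]
contact_force: [-0.3, -0.7, -0.6]
opening: 0.1
[494.35882791 -92.55356773  99.68491033] [-3.18335155e-01  8.33777978e-03 -2.37479114e-01  1.32255647e+00
 -2.55388906e-04  5.00751728e-02] 68.89161604181942 8.514681730386986 [-0.32463841 -0.677688   -0.58112263]
```

View pics/w1.png

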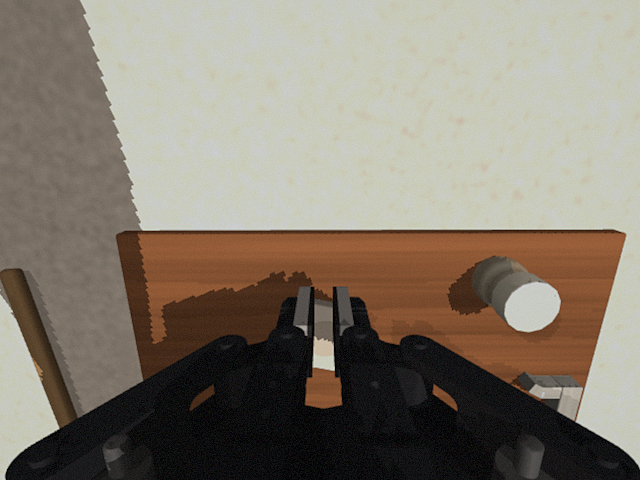

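The wrist view shows the fingers over the wood at the board's near edge, which is level at row 232 with corners at (118,232) and (625,233). The tile is hidden behind the gripper and the jar is well to the side. I'll check the board pose against these corners.

```bash
python3 - <<'E'
from h import *
K,T=cam("wrist"); p=unproj([[118,232],[625,233]],K,T,12); print(p)
B=np.array([588.6,-83.0,-21.0]); print(toboard(p,B))
E
python3 -m crank '[[[0.8,0,0,-1.3,0],[0.8,0,0,-1.3,0],[0.8,0,0,-1.3,0],[0.8,0,0,-1.3,0],[0.8,0,0,-0.7,0]]]'
python3 -m crank '[[[0.8,0,0,0,0],[0.8,0,0,0,0],[0.8,0,0,0,0],[0.8,0,0,0,0],[0.8,0,0,0,0]]]'
python3 - <<'E'
from h import *
s=status.state();print(s["tool_pos"],toboard(s["tool_pos"][:2],np.array([588.6,-83.0,-21.0])),s["contact_force"])
cv2.imwrite("pics/t2.png",cv2.resize(vision.get_image("top")[130:320,260:500],None,fx=3,fy=3))
E
```

```text
[[ 429.92226435 -213.70194203]
 [ 551.06508589   97.60444022]]
[[-101.29904116 -178.88578955]
 [ -99.76470405  155.15746012]]
time: 2.65
tool_pos: [493.2, -91.9, 38.5]
orientation: [-0.695, 0.13, -0.129, 0.695]
contact_force: [-0.1, 0.7, 0.0]
opening: 0.101
time: 3.07
tool_pos: [494.6, -91.8, 40.4]
orientation: [0.695, -0.128, 0.13, -0.695]
contact_force: [0.2, 0.8, 0.2]
opening: 0.101
[494.64886513 -91.75661683  40.3959476 ] [[-84.57284974 -41.84408164]] [0.19922434 0.77947915 0.2003131 ]
```

View pics/t2.png

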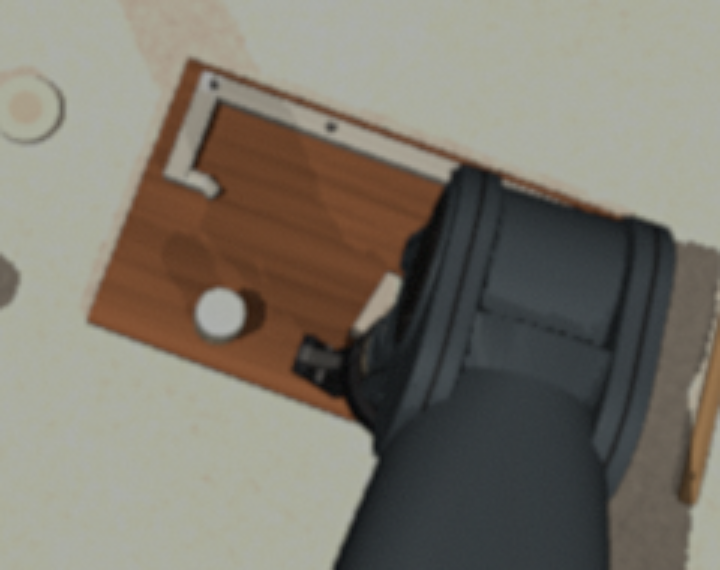

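```bash

python3 -m crank '[[[0.8,0,0,-0.35,0],[0.8,0,0,-0.3,0],[0.8,0,0,0,0],[0.8,0,0,0,0],[0.8,0,0,0,0]]]'
python3 -m crank '[[[0.8,0.467,-0.179,0,0],[0.8,0.467,-0.179,0,0],[0.8,0.467,-0.179,0,0],[0.8,0.467,-0.179,0,0],[0.8,0.467,-0.179,0,0]]]'
python3 -m crank '[[[0.8,0.467,-0.179,0,0],[0.8,0.467,-0.179,0,0],[0.8,0.467,-0.179,0,0],[0.8,0.467,-0.179,0,0],[0.8,0.467,-0.179,0,0]]]'
python3 -m crank '[[[0.8,0.467,-0.179,0,0],[0.8,0.467,-0.179,0,0],[0.8,0.467,-0.179,0,0],[0.8,0.467,-0.179,0,0],[0.8,0.467,-0.179,0,0]]]'
python3 -m crank '[[[0.8,0.467,-0.179,0,0],[0.8,0.373,-0.143,0,0],[0.8,0.187,-0.072,0,0],[0.8,0,0,0,0],[0.8,0,0,0,0]]]'
python3 - <<'E'
from h import *
s=status.state();print(s["tool_pos"],toboard(s["tool_pos"][:2],np.array([588.6,-83.0,-21.0])),s["contact_force"])
cv2.imwrite("pics/s2.png",cv2.resize(vision.get_image("scene")[170:360,120:370],None,fx=3,fy=3))
E
```

```text
time: 3.53
tool_pos: [493.6, -91.4, 32.6]
orientation: [-0.695, 0.129, -0.129, 0.695]
contact_force: [-0.4, -0.1, -0.4]
opening: 0.099
time: 3.95
tool_pos: [517.8, -100.7, 32.9]
orientation: [0.695, -0.129, 0.129, -0.695]
contact_force: [-0.0, -0.1, 0.7]
opening: 0.102
time: 4.37
tool_pos: [541.0, -109.5, 32.7]
orientation: [-0.695, 0.129, -0.129, 0.695]
contact_force: [-0.5, 0.5, -0.4]
opening: 0.101
time: 4.78
tool_pos: [564.3, -118.5, 32.8]
orientation: [-0.695, 0.129, -0.129, 0.695]
contact_force: [-0.2, -0.0, -0.1]
opening: 0.1
time: 5.2
tool_pos: [574.2, -122.3, 32.8]
orientation: [0.695, -0.129, 0.129, -0.695]
contact_force: [0.0, 0.1, 0.1]
opening: 0.106
[ 574.2241608  -122.2650697    32.84028387] [[  0.65034043 -41.80894053]] [0.01276679 0.0686743  0.09160045]
```

View pics/s2.png

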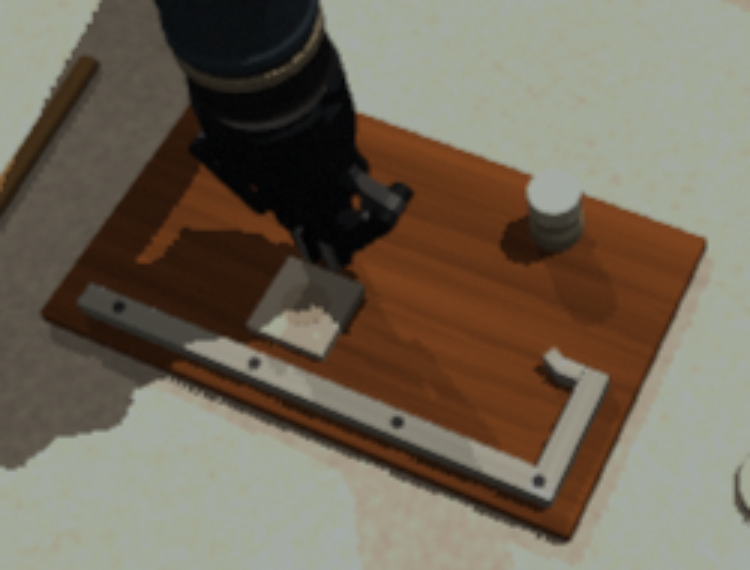

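The tile is flat, about square, and roughly 10–13 mm from the rail. The fingers touch its near side at about (325,260) in the crop. I'll push on slowly.

```bash

python3 -m crank '[[[0.8,0.28,-0.107,0,0],[0.8,0.28,-0.107,0,0],[0.8,0.28,-0.107,0,0],[0.8,0.187,-0.072,0,0],[0.8,0,0,0,0]]]'
python3 -m crank '[[[0.8,0.093,-0.036,0,0],[0.8,0.093,-0.036,0,0],[0.8,0,0,0,0],[0.8,0,0,0,0],[0.8,0,0,0,0]]]'
python3 - <<'E'
from h import *
s=status.state();print(s["tool_pos"],toboard(s["tool_pos"][:2],np.array([588.6,-83.0,-21.0])),s["contact_force"])
E
```

```text
time: 5.67
tool_pos: [585.0, -126.4, 32.9]
orientation: [0.695, -0.129, 0.129, -0.695]
contact_force: [-0.1, 0.6, -0.2]
opening: 0.102
time: 6.08
tool_pos: [586.3, -126.9, 32.8]
orientation: [0.695, -0.129, 0.129, -0.695]
contact_force: [0.5, -0.4, -0.5]
opening: 0.1
[ 586.28115606 -126.87216029   32.84980375] [[ 13.55754881 -41.78918946]] [ 0.47350741 -0.41345644 -0.4813775 ]
```

```bash

python3 -m crank '[[[0.8,0.093,-0.036,0,0],[0.8,0.093,-0.036,0,0],[0.8,0,0,0,0],[0.8,0,0,0,0],[0.8,0,0,0,0]]]'
python3 - <<'E'
from h import *
s=status.state();print(s["tool_pos"],toboard(s["tool_pos"][:2],np.array([588.6,-83.0,-21.0])),s["contact_force"])
cv2.imwrite("pics/s3.png",cv2.resize(vision.get_image("scene")[220:320,140:270],None,fx=6,fy=6,interpolation=cv2.INTER_CUBIC))
E
```

```text
time: 6.5
tool_pos: [587.2, -127.2, 32.7]
orientation: [-0.695, 0.13, -0.128, 0.695]
contact_force: [-4.6, 0.7, 3.0]
opening: 0.103
[ 587.22348482 -127.22164597   32.67214805] [[ 14.56253297 -41.77776203]] [-4.57164516  0.67290833  3.0281494 ]
```

View pics/s3.png

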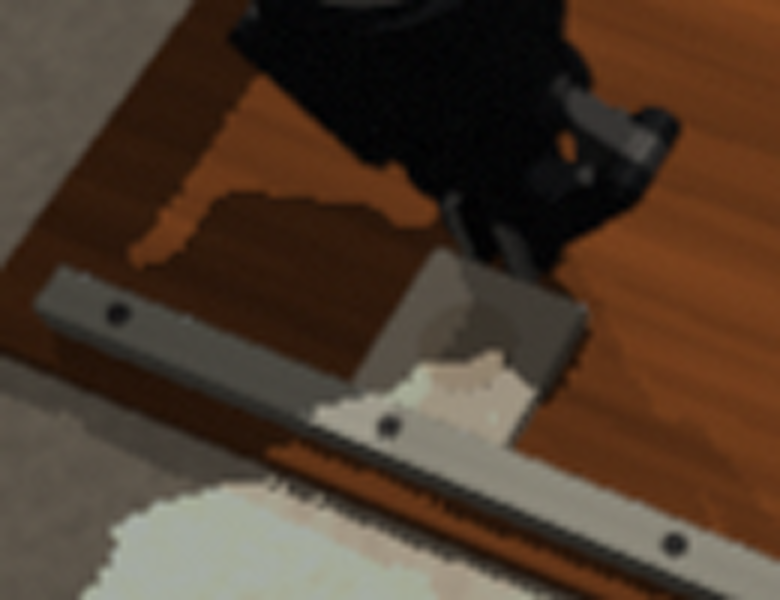

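The tile is against the rail and square to it, and the force reads about 4.6 N. I'll back off, lift, turn 90° and move behind its −y side.

```bash

python3 -m crank '[[[0.8,-0.467,0.179,0,0],[0.8,-0.934,0.358,0,0],[0.8,-0.467,0.179,1,0],[0.8,0,0,2,0],[0.8,0,0,3,0]]]'
python3 -m crank '[[[0.8,0.188,-0.487,0,6],[0.8,0.188,-0.487,0,6],[0.8,0.188,-0.487,0,6],[0.8,0.188,-0.487,0,6],[0.8,0.188,-0.487,0,6]]]'
python3 -m crank '[[[0.8,0.188,-0.487,0,6],[0.8,0.188,-0.487,0,6],[0.8,0.188,-0.487,0,6],[0.8,0.188,-0.487,0,6],[0.8,0.188,-0.487,0,6]]]'
python3 -m crank '[[[0.8,0.188,-0.487,0,6],[0.8,0.188,-0.487,0,6],[0.8,0.188,-0.487,0,6],[0.8,0.188,-0.487,0,6],[0.8,0.188,-0.487,0,6]]]'
python3 -m crank '[[[0.8,0,0,0,0],[0.8,0,0,0,0],[0.8,0,0,0,0],[0.8,0,0,0,0],[0.8,0,0,0,0]]]'
python3 - <<'E'
from h import *
s=status.state();z=R.from_quat(s["orientation"]).as_matrix()[:,2]
print(s["tool_pos"],toboard(s["tool_pos"][:2],np.array([588.6,-83.0,-21.0])),np.degrees(np.arctan2(z[1],z[0])),s["opening"])
a=cv2.resize(vision.get_image("scene")[190:340,120:340],None,fx=2.5,fy=2.5); w=vision.get_image("wrist"); cv2.imwrite("pics/w4.png",w);cv2.imwrite("pics/s4.png",a)
E
```

```text
time: 6.97
tool_pos: [567.3, -119.8, 90.7]
orientation: [-0.695, 0.131, -0.127, 0.695]
contact_force: [0.4, 0.2, -0.4]
opening: 0.096
time: 7.38
tool_pos: [580.0, -145.5, 94.1]
orientation: [0.705, 0.058, -0.056, -0.704]
contact_force: [0.1, 0.6, 0.0]
opening: 0.1
time: 7.8
tool_pos: [589.3, -169.9, 93.9]
orientation: [0.667, 0.239, -0.237, -0.665]
contact_force: [0.1, 0.5, -0.1]
opening: 0.097
time: 8.22
tool_pos: [598.6, -194.2, 93.9]
orientation: [0.583, 0.403, -0.401, -0.581]
contact_force: [0.1, 0.1, -0.2]
opening: 0.098
time: 8.63
tool_pos: [597.7, -193.3, 93.0]
orientation: [0.583, 0.4, -0.4, -0.583]
contact_force: [0.3, -0.0, -0.4]
opening: 0.105
[ 597.68273791 -193.25768359   92.96287323] [[ 47.99228632 -99.6794531 ]] 158.96131652016635 0.10450941884717183
```

View pics/s4.png

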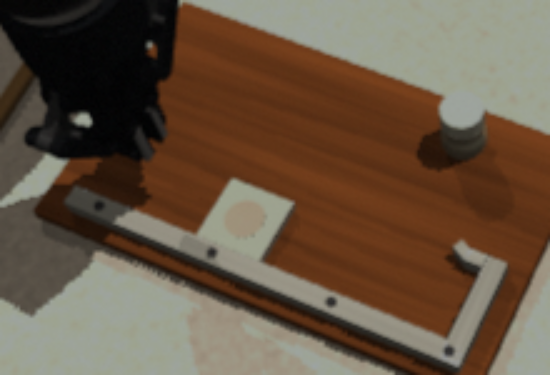

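The tile lies square against the rail. Its near corners are at crop (232,178) and (294,205), and its rear (−y) side is clear of the hand.

```bash
python3 - <<'E'
from h import *
K,T=cam("scene"); p=unproj(np.array([[232,178],[294,205],[246,219]])/2.5+[120,190],K,T,21)
print(toboard(p,np.array([588.6,-83.0,-21.0])))
E
python3 -m crank '[[[0.8,0,0,-1.5,0],[0.8,0,0,-1.5,0],[0.8,0,0,-1.5,0],[0.8,0,0,-1,0],[0.8,0,0,-0.5,0]]]'
python3 -m crank '[[[0.8,0,0,0,0],[0.8,0,0,0,0],[0.8,0,0,0,0],[0.8,0,0,0,0],[0.8,0,0,0,0]]]'
```

```text
[[ 27.10646568 -59.08005071]
 [ 28.70193729  -8.87787139]
 [ 51.08735434 -33.87491871]]
time: 9.15
tool_pos: [596.4, -192.9, 30.7]
orientation: [-0.582, -0.4, 0.401, 0.584]
contact_force: [-0.3, 0.6, 0.0]
opening: 0.101
time: 9.57
tool_pos: [598.4, -193.8, 34.0]
orientation: [0.583, 0.401, -0.4, -0.582]
contact_force: [-0.9, -0.6, -0.3]
opening: 0.1
```

```bash

python3 -m crank '[[[0.8,-0.373,0.143,-0.1,0],[0.8,0.234,0.553,0,0],[0.8,0.234,0.553,0,0],[0.8,0.234,0.553,0,0],[0.8,0.234,0.553,0,0]]]'
python3 -m crank '[[[0.8,0.234,0.553,0,0],[0.8,0.234,0.553,0,0],[0.8,0.234,0.553,0,0],[0.8,0.234,0.553,0,0],[0.8,0.234,0.553,0,0]]]'
python3 -m crank '[[[0.8,0.234,0.553,0,0],[0.8,0.234,0.553,0,0],[0.8,0.234,0.553,0,0],[0.8,0.234,0.553,0,0],[0.8,0,0,0,0]]]'
python3 - <<'E'
from h import *
s=status.state();z=R.from_quat(s["orientation"]).as_matrix()[:,2]
print(toboard(s["tool_pos"][:2],np.array([588.6,-83.0,-21.0])),np.degrees(np.arctan2(z[1],z[0])))
cv2.imwrite("pics/s5.png",cv2.resize(vision.get_image("scene")[220:350,160:340],None,fx=4,fy=4,interpolation=cv2.INTER_CUBIC))
E
```

```text
time: 9.98
tool_pos: [603.6, -169.1, 31.8]
orientation: [-0.583, -0.401, 0.401, 0.583]
contact_force: [-0.6, -0.3, -1.2]
opening: 0.098
time: 10.4
tool_pos: [615.1, -141.7, 31.7]
orientation: [-0.583, -0.4, 0.401, 0.583]
contact_force: [0.8, 0.8, 0.1]
opening: 0.097
time: 10.82
tool_pos: [624.9, -118.9, 31.9]
orientation: [-0.582, -0.401, 0.401, 0.583]
contact_force: [-0.4, 0.3, -0.5]
opening: 0.103
[[ 46.78561098 -20.48823257]] 159.074232033786
```

View pics/s5.png

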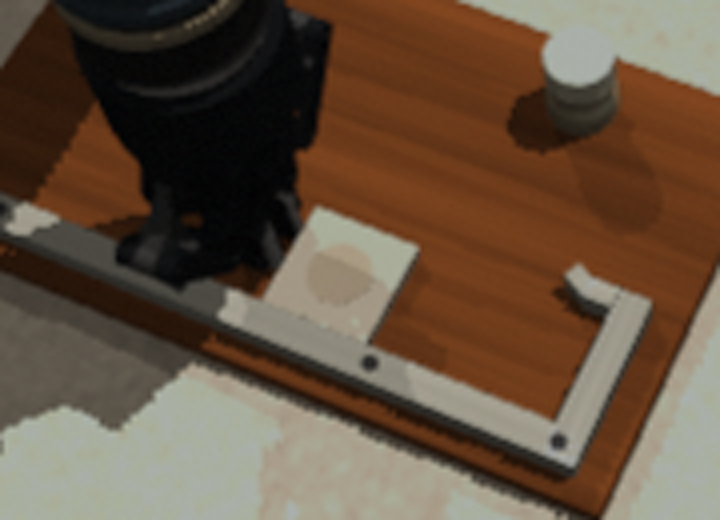

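The tile is still flat against the rail, with near corners at crop (318,206) and (418,247), and the fingers are behind it. I'll continue, about 85 mm first and then gently.

```bash
python3 - <<'E'
from h import *
K,T=cam("scene"); print(toboard(unproj(np.array([[318,206],[418,247]])/4+[160,220],K,T,21),np.array([588.6,-83.0,-21.0])))
E
python3 -m crank '[[[0.8,0.234,0.553,0,0],[0.8,0.234,0.553,0,0],[0.8,0.234,0.553,0,0],[0.8,0.234,0.553,0,0],[0.8,0.234,0.553,0,0]]]'
python3 -m crank '[[[0.8,0.234,0.553,0,0],[0.8,0.234,0.553,0,0],[0.8,0.234,0.553,0,0],[0.8,0.234,0.553,0,0],[0.8,0.234,0.553,0,0]]]'
python3 -m crank '[[[0.8,0.234,0.553,0,0],[0.8,0.234,0.553,0,0],[0.8,0.154,0.37,0,0],[0.8,0.117,0.277,0,0],[0.8,0.04,0.092,0,0]]]'
python3 - <<'E'
from h import *
s=status.state();print(toboard(s["tool_pos"][:2],np.array([588.6,-83.0,-21.0])),s["contact_force"])
E
```

```text
[[26.56374215 -6.33621041]
 [27.08787103 42.28544488]]
time: 11.28
tool_pos: [636.3, -91.9, 31.8]
orientation: [-0.583, -0.401, 0.401, 0.583]
contact_force: [0.0, -0.3, -0.8]
opening: 0.096
time: 11.7
tool_pos: [648.0, -64.3, 31.8]
orientation: [0.583, 0.401, -0.401, -0.583]
contact_force: [0.4, -0.3, -1.0]
opening: 0.099
time: 12.12
tool_pos: [655.7, -45.9, 31.8]
orientation: [-0.583, -0.401, 0.401, 0.583]
contact_force: [0.5, -0.8, 0.9]
opening: 0.1
[[49.37522753 58.70864237]] [ 0.5326529  -0.82157091  0.85700647]
```

```bash

python3 -m crank '[[[0.8,0.072,0.187,0,0],[0.8,0.072,0.187,0,0],[0.8,0.072,0.187,0,0],[0.8,0,0,0,0],[0.8,0,0,0,0]]]'
python3 -m crank '[[[0.8,0.036,0.093,0,0],[0.8,0.036,0.093,0,0],[0.8,0,0,0,0],[0.8,0,0,0,0],[0.8,0,0,0,0]]]'
python3 - <<'E'
from h import *
s=status.state();print(toboard(s["tool_pos"][:2],np.array([588.6,-83.0,-21.0])),s["contact_force"])
E
```

```text
time: 12.53
tool_pos: [657.8, -40.8, 31.8]
orientation: [0.583, 0.401, -0.4, -0.583]
contact_force: [0.0, -0.6, -0.6]
opening: 0.101
time: 12.95
tool_pos: [658.4, -38.9, 31.8]
orientation: [-0.583, -0.401, 0.4, 0.583]
contact_force: [0.4, 0.7, 0.3]
opening: 0.101
[[49.41504452 66.15474103]] [0.4318964  0.66404727 0.28116502]
```

```bash

python3 -m crank '[[[0.8,0.036,0.093,0,0],[0.8,0.036,0.093,0,0],[0.8,0,0,0,0],[0.8,0,0,0,0],[0.8,0,0,0,0]]]'
python3 - <<'E'
from h import *
s=status.state();print(toboard(s["tool_pos"][:2],np.array([588.6,-83.0,-21.0])),s["contact_force"])
cv2.imwrite("pics/s6.png",cv2.resize(vision.get_image("scene")[250:350,230:340],None,fx=6,fy=6,interpolation=cv2.INTER_CUBIC))
E
```

```text
time: 13.37
tool_pos: [659.1, -37.5, 31.8]
orientation: [0.583, 0.4, -0.401, -0.583]
contact_force: [-0.2, -1.4, -0.4]
opening: 0.104
[[49.46683057 67.76865573]] [-0.17375961 -1.43394498 -0.36256117]
```

View pics/s6.png

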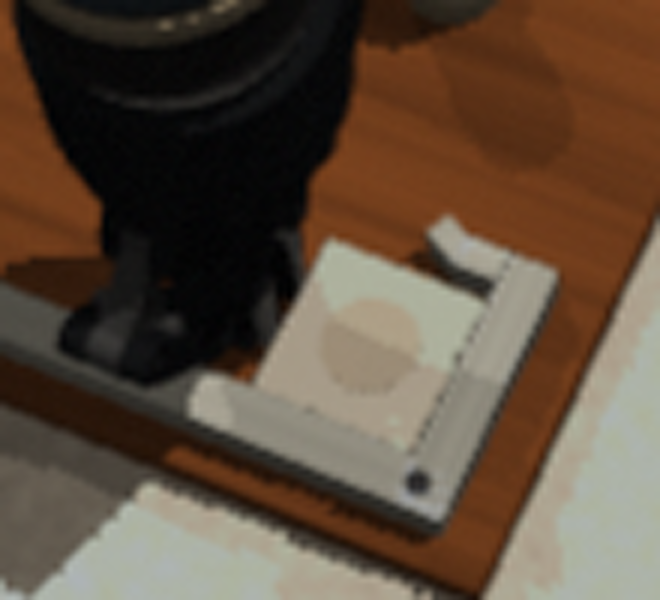

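The tile is in the pocket, almost at the stop, with a thin dark line along the stop at (450,360). I'll push on until the force rises.

```bash

python3 -m crank '[[[0.8,0.036,0.093,0,0],[0.8,0,0,0,0],[0.8,0,0,0,0],[0.8,0,0,0,0],[0.8,0,0,0,0]]]'
python3 -m crank '[[[0.8,0.036,0.093,0,0],[0.8,0,0,0,0],[0.8,0,0,0,0],[0.8,0,0,0,0],[0.8,0,0,0,0]]]'
```

```text
time: 13.83
tool_pos: [659.1, -37.4, 31.8]
orientation: [0.583, 0.4, -0.401, -0.582]
contact_force: [-2.8, -4.9, 1.4]
opening: 0.101
time: 14.25
tool_pos: [659.1, -37.3, 31.8]
orientation: [0.584, 0.399, -0.401, -0.582]
contact_force: [-3.0, -6.5, 0.8]
opening: 0.096
```

The force shows firm contact with the stop. I'll retract straight back, then lift and swing clear.

```bash

python3 -m crank '[[[0.8,-0.072,-0.187,0,0],[0.8,-0.287,-0.747,0,0],[0.8,-0.287,-0.747,0,0],[0.8,-0.358,-0.934,0,0],[0.8,0,0,1.5,0]]]'
python3 -m crank '[[[0.8,0,0,2.5,0],[0.8,0,0,3,0],[0.8,0,-1,3,0],[0.8,-2,-2,3,0],[0.8,-3,-2,1,0]]]'
python3 -m crank '[[[0.8,-3,-2,0,0],[0.8,-3,-2,0,0],[0.8,-3,-2,0,0],[0.8,-3,-2,0,0],[0.8,-3,-2,0,0]]]'
python3 -m crank '[[[0.8,-3,-2,0,0],[0.8,-2,-2,0,0],[0.8,-1,-1,0,0],[0.8,0,0,0,0],[0.8,0,0,0,0]]]'
python3 - <<'E'
from h import *
B=np.array([588.6,-83.0,-21.0])
a=vision.get_image("scene"); t=vision.get_image("top"); cv2.imwrite("pics/s7f.png",a); cv2.imwrite("pics/t7f.png",t)
cv2.imwrite("pics/s7.png",np.hstack([cv2.resize(i,(390,390),interpolation=cv2.INTER_CUBIC) for i in (a[190:350,250:410],t[130:270,230:370])]))
for n in("top","scene"): # bystander shift: image difference before/after, by phase correlation on patches
    o,im=cv2.imread(f"pics/{n}1.png"),{"top":t,"scene":a}[n]
    for k,(u,v) in {"top":{"jar":(333,234),"med":(269,166),"rose":(250,223),"tool":(500,256)},"scene":{"jar":(304,240),"med":(380,332),"rose":(401,258),"tool":(127,227)}}[n].items():
        f=lambda i:cv2.cvtColor(i[v-18:v+18,u-18:u+18],cv2.COLOR_BGR2GRAY).astype(np.float32)
        print(n,k,np.round(cv2.phaseCorrelate(f(o),f(im))[0],2))
E
```

```text
time: 14.67
tool_pos: [646.5, -62.6, 43.0]
orientation: [-0.581, -0.398, 0.402, 0.585]
contact_force: [-0.9, -0.3, -0.5]
opening: 0.101
time: 15.08
tool_pos: [603.2, -112.6, 177.4]
orientation: [0.585, 0.404, -0.398, -0.58]
contact_force: [-0.3, -1.0, 1.4]
opening: 0.098
time: 15.5
tool_pos: [448.2, -212.2, 171.9]
orientation: [0.583, 0.401, -0.4, -0.583]
contact_force: [-0.3, -1.2, -0.1]
opening: 0.096
time: 15.92
tool_pos: [389.4, -261.9, 172.0]
orientation: [0.583, 0.4, -0.399, -0.583]
contact_force: [-0.6, 0.4, 0.7]
opening: 0.099
top jar [-0.04 -0.01]
top med [ 0.08 -0.  ]
top rose [-0.08  0.31]
top tool [ 0.1  -0.28]
scene jar [0.   0.01]
scene med [0.05 0.03]
scene rose [-0.07 -0.14]
scene tool [-0.11  0.56]
```

View pics/s7.png

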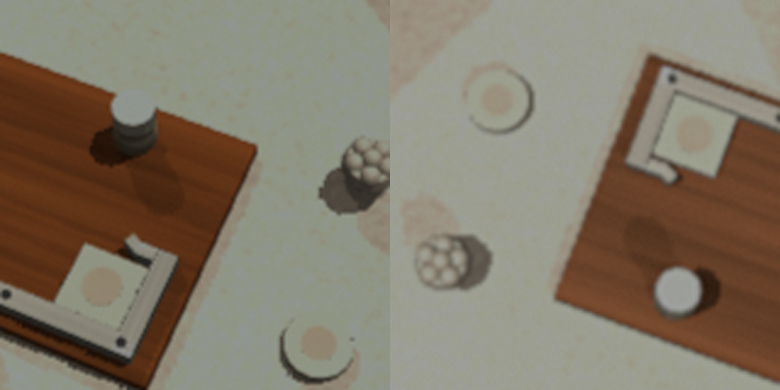

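Both views show the tile flush and square in the corner and the hand clear. I'll make one numeric check before handing in.

```bash
python3 - <<'E'
from h import *
B=np.array([588.6,-83.0,-21.0])
K,T=cam("scene"); print("near corners",toboard(unproj(np.array([[86,243],[150,268]])*160/390+[250,190],K,T,21),B))
K,T=cam("top"); print("rear corners",toboard(unproj((np.array([[738,118],[713,178]])-[390,0])*140/390+[230,130],K,T,21),B))
print("mark",toboard(unproj((np.array([[695,134]])-[390,0])*140/390+[230,130],K,T,21),B))
E
```

```text
near corners [[ 26.55123892  81.25622593]
 [ 26.25356229 129.5251066 ]]
rear corners [[71.02995729 77.19995736]
 [21.74960793 78.85531284]]
mark [[ 48.27077984 102.74429002]]
```

```bash
python3 -c "
from rig import job; print(job.job_done())"
```

```text
the job is handed in; nothing more can be done
None
```

I handed the job in with the tile in the corner pocket, flat and square against both the rail and the end stop. No verdict was reported.

- **First push:** With nearly closed fingertips I pushed the tile square against the rail at about y = -34 mm, well short of the corner. The force reading was about 4.6 N.
- **Slide:** From behind, I slid it along the rail until it met the end stop, at about 7 N. Both times I looked during the slide it was flat against the rail.
- **Finish:** I backed the hand straight off, lifted it and moved it clear. The work ended at about 16 s of the 64 s allowed.

**Last checks:**
- The scene camera puts the tile's centre at about (51, 105) mm in the board's frame, against a target of (50, 105).
- The top camera reads (48, 103), which differs by 2–3 mm. It also read the board's centre about 2 mm low, so I put most of this down to camera offset.
- In both views the tile looks flush and square.
- The jar, medallion, rose and modelling tool shifted by less than 0.6 pixel (about 1 mm).

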